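# Open the battery bay of a flash power pack

## Robot

A 6-joint arm with a two-finger parallel gripper is mounted at the origin on the work surface. World frame = base frame: x ahead of the robot, y to its left, z up, the work surface at z = 0. Lengths are in m, angles in rad, forces in N, time in s.
With the tool pointing down it reaches from about 0.275 to 0.725 m from the base axis. Payload 15.9 kg.
Tool frame: the origin (TCP) lies at the very end of the fingers, on their centre line; the grasp point (between the pads) lies 19 mm behind it (env.grip_point_offset is the distance from the TCP to the grasp point, in m); z points along the fingers, y is the direction in which the jaws open and shut (so a half turn about z gives the same grasp; the last joint's range is limited). The gripper opens to 85 mm and grips with 20 to 120 N. Pads are 22 mm wide; open, the fingers measure 114 mm over their backs; the gripper's body (76 mm by 85 mm) begins 54 mm behind the grasp point. The pads swing forward as they close: fully open they stand 13 mm farther back than shut.
Start: joints at [1.209, 0.213, -0.034, 1.323, 0, 1.571], TCP at [0.177, 0.468, 0.231] pointing down, gripper open.
Joint ranges: [-2.98, 2.98], [-0.74, 1.72], [-1.14, 1.35], [-2.1, 2.04], [-1.57, 1.44], [-3.14, 3.14]. Speed limits (rad/s): [1.89, 1.89, 2.39, 2.57, 3.14, 3.14].

## Interface

Orientations are given as a unit quaternion [x, y, z, w].
In Python, from plant import env, kin, monitor, eyes, order gives the robot as it stands. Calls block until the motion is done:
- env.move_pose(position, orientation): joint-space move of the TCP to a pose.
- env.move_straight(position, vel=0.15, attitude=None): straight line of the TCP; attitude=None keeps the orientation; vel is the mean speed in m/s.
- env.move_joints(angles): joint-space move.
- env.command_gripper(opening, effort=None): finger opening in m; effort is the grip in N (None keeps the last); returns when the fingers have stopped.
- env.sleep(seconds).
- kin.ik(position, orientation): joint angles nearest the present ones, or None.
- monitor.state(): the state.
- eyes.capture(name): name is "scene" or "top"; returns a dict with "img" (480x640x3 uint8, blue, green, red), "z_map" (480x640 float32, m along the optical axis (not along the pixel's ray), 0 where there is no reading), "fx", "fy", "cx", "cy" (pixels), "R" (3x3) and "t" (3): a world point X has camera coordinates R X + t. Camera axes: x right, y down, z forward; pixel columns grow to the right and rows downward; lengths in m; the calibration is good to about 2 mm. A picture is of the moment at which its call begins.
A pose or a line that the arm cannot do raises env.PlanningError and nothing moves.
- order.close_job(): hands the job in, once; it reports no verdict.
Trained networks look in a picture, given as the dict that the camera call returned (one of the last four; its "shot" number tells which), for a name from the list of things; names that differ only in an ending like _2 or _b are one class to them, and where a whole thing is asked for, a point or a joint stands for the part that bears it (a point fixed in the world has none). Each returns a list of dicts, best first, with "score" (0 to 1); they miss things now and then, are a little off and sometimes report something else, mostly with a low value. They report only what shows in the picture. A call takes as long as a camera call. They do not tell look-alikes from the thing itself.
- eyes.trace(query, picture): "pixels" (480x640 bool, what is visible of it).
- eyes.landmark_of(query, picture): "location" ([x, y, z] in m, in world coordinates, good to about 4 mm: a listed point, or the origin of a listed thing).
The state is a dict: "t": time; "joints": joint angles; "joint_vel": joint speeds; "joint_torque": joint torques, N m; "tool_pos": TCP position; "tool_rot": TCP orientation; "force": force on the tool from outside, world axes, zero at the start; "torque": the same for the moment, N m; "opening": finger opening in m.
Only numpy, scipy, OpenCV 4.12 (cv2) and the standard library are available. Lean on these libraries where they do the work, as an engineer would, in place of code of your own. Each camera call takes 0.05 s, during which the arm holds its last target. There are 200 camera calls.

## Task

The battery of the flash power pack has to be changed: press the orange snap tab in with a fingertip until the black bay cover springs free, then push the cover along the pack, out of its rails, until the battery bay is completely uncovered. Leave the cover lying flat on the pack's bare back panel beyond the bay; only push it, never lift it or let it fall off the pack, and do not disturb the other things on the table.

Things in the scene. Friction and masses are not known exactly. Their poses are not given: they have to be found in the camera images.
- pack: studio flash power pack lying on its face: grey, black base, 270 long (x), 130 wide (y), its back panel 75 above the table; too heavy to move. Origin: centre of its underside, on the table; x runs from the snap-tab end (-135) to the carrying-handle end (+135). Behind the cover, beside the tab, are two black ejector housings (x -118 to -86, |y| 28 to 44, 8 above the panel)
- bay (a point): centre of the battery bay's opening, level with the back panel: pack x -28, y 0, z 75; axes as the pack's. The opening spans pack x -59 to +3, y -28 to +28. Two aluminium rails with lips (x -85 to +3; lips' inner edges at y +-37, tops 11 above the panel) hold the cover down. Beyond x = +3 the panel is bare, smooth and level out to +135
- cover: loose black bay cover, 96 (x) by 84 (y), plate 6 thick, about 120 g, flat on the panel. Origin: centre of its underside; seated at the start at pack x -37, y 0, z 75, axes as the pack's (1 mm play). Its window (x -38 to -26, |y| under 15) takes the tab's catch. Tab pressed: spring pins move it about 24 to pack +x and it stops, still in the rails; then under 2 N slides it on to +x
- ridge (a point): middle of the upright rear (-x) face of the grey thumb ridge across the cover, to push on: 64 wide (y), from 6 to 18 above the cover's underside. This point: 20 behind the cover's origin, 12 above its underside; axes as the cover's. Ahead of the face the ridge slopes down; behind it lie 28 of flat plate with the window in it
- rear_left (a point): cover's rear left corner (x -48, y +42 of the cover, on its underside)
- rear_right (a point): cover's rear right corner (x -48, y -42 of the cover, on its underside)
- snap_tab (a joint): travel of the orange snap tab, m: 0 = up (start), 0.008 = pressed fully in, against its stop. It sinks straight down, needs about 3 to 6 N, and lets the cover go at about 0.006; it springs back up when released
- tab_pad (a point): centre of the top of the orange snap tab's pad, 32 (x) by 32 (y); it lies on the pack's midline at x = -104 in the pack's frame, 86 above the table when up, 78 when pressed in; axes as the pack's. The orange catch seen in the cover's window is part of the tab
- spare_battery: loose blue battery, 54 x 50 x 40 high, standing beside the pack; origin: centre of its underside
- lens_cap: loose black lens cap, 72 across, 11 thick, lying beside the pack; origin: centre of its underside
- prime_lens: loose black lens with a red line, 71 across, 75 high, standing; origin: centre of its underside
- light_meter: loose grey light meter with a white dome, 120 x 62 x 24, lying, the dome reaching 37 high; origin: centre of its underside
- blower: loose dark rubber air blower, 66 across, 125 high, standing nozzle up; origin: centre of its underside
- tape_roll: loose roll of grey tape, 110 across, 48 high, lying flat; origin: centre of its underside
- camera: loose black camera body, 134 wide (y), about 70 deep, 111 high, standing; origin: centre of its underside
- screwdriver: loose screwdriver, 170 long, lying; origin on its underside near the middle of its length
There are look-alikes about, which are no part of the job. Leave any green look-alike of the cover alone.

How it is judged:
On the way, in this order (a step that is already met when the one before it is completed fails the run):
1. the snap tab is pressed in (value of joint snap_tab above 0.0055 m), for 0.02 s.
2. the whole rear edge of the cover is past the front edge of the bay and out of the rails (x of each of rear_left, rear_right in the frame of pack above 0.001 m), for 0.1 s.
At the end, for the whole second after the job is handed in: The cover's two rear corners are past the bay's front edge (at least 1 mm ahead of x = 0 in the pack's frame, the bay ending at +3), the cover lies still and flat (within 0.06 rad) on the back panel (underside 71 to 79 mm above the pack's underside), and the snap tab is back up (within 2 mm) (all of step 2 and z of cover in the frame of pack between 0.071 and 0.079 m and angle between cover's own z axis and vertical below 0.06 rad and linear speed of cover below 0.02 m/s and value of joint snap_tab below 0.002 m); the robot touches nothing.
It fails at once if the cover is lifted (its underside more than 12 mm above the panel), tipped up or pushed off the pack (z of cover in the frame of pack above 0.087 m or z of cover in the frame of pack below 0.065 m or angle between cover's own z axis and vertical above 0.25 rad).
It fails at once if a bystander is moved by more than 20 mm (distance of any of spare_battery, lens_cap, prime_lens, light_meter, blower, tape_roll, camera, screwdriver from where it was at the start of the episode above 0.02 m).
It also fails if it takes over 38 s, if anything falls off the work surface, if the arm or the gripper's body presses on something with over 40 N, if the wrist force passes 120 N, or if a joint passes its speed limit or range.

## Working session

There is one attempt and no reset: what is moved stays moved. The work goes in short steps, each a Python script; the robot and the scene stay as the last script left them, time stands still between calls to the robot, and variables do not carry over. Pictures are saved under pics/ and viewed, about 8 in all and at most 12, crops included, and the job is handed in when it is done.

```bash
ls; mkdir -p pics; python3 - <<'E'
from plant import env,kin,monitor,eyes,order
import cv2,numpy as np
for n in ("scene","top"):
    p=eyes.capture(n); cv2.imwrite(f"pics/{n}0.png",p["img"])
    for q in ("pack","bay","cover","ridge","rear_left","rear_right","tab_pad","spare_battery","lens_cap","prime_lens","light_meter","blower","tape_roll","camera","screwdriver"):
        print(n,q,[(np.round(r["location"],3).tolist(),round(r["score"],2)) for r in eyes.landmark_of(q,p)[:3]])
s=monitor.state();print(s["t"],s["tool_pos"],s["tool_rot"],s["opening"],env.grip_point_offset)
E
```

```text
pics
scene pack [([0.592, 0.0, -0.002], 0.84)]
scene bay [([0.571, -0.006, 0.069], 0.69)]
scene cover [([0.652, 0.236, 0.001], 0.97), ([0.557, -0.014, 0.074], 0.96), ([0.534, -0.02, 0.092], 0.7)]
scene ridge [([0.537, -0.02, 0.086], 0.82), ([0.672, 0.236, 0.014], 0.79), ([0.538, -0.268, 0.012], 0.75)]
scene rear_left [([0.501, 0.014, 0.071], 0.93), ([0.7, 0.192, 0.002], 0.75), ([0.512, -0.314, -0.001], 0.64)]
scene rear_right [([0.699, 0.278, -0.005], 0.72), ([0.586, -0.278, -0.003], 0.68), ([0.528, -0.071, 0.078], 0.58)]
scene tab_pad [([0.494, -0.041, 0.084], 0.57)]
scene spare_battery [([0.554, 0.122, -0.0], 0.96), ([0.501, 0.012, 0.07], 0.63), ([0.538, -0.024, 0.087], 0.47)]
scene lens_cap [([0.659, -0.104, -0.001], 0.81)]
scene prime_lens [([0.409, -0.464, -0.001], 0.88), ([0.568, -0.01, 0.068], 0.55), ([0.493, -0.04, 0.088], 0.52)]
scene light_meter [([0.537, 0.441, 0.005], 0.75)]
scene blower [([0.379, 0.431, -0.002], 0.96)]
scene tape_roll [([0.536, -0.442, 0.0], 0.82), ([0.536, -0.02, 0.09], 0.47), ([0.539, 0.436, 0.003], 0.32)]
scene camera [([0.686, 0.409, -0.001], 0.59)]

[... 496 characters left out ...]
[0.699, 0.277, -0.001], 0.59)]
top tab_pad [([0.493, -0.036, 0.086], 0.62)]
top spare_battery [([0.557, 0.124, 0.0], 0.65)]
top lens_cap [([0.495, 0.013, 0.08], 0.61), ([0.661, -0.106, 0.002], 0.59)]
top prime_lens [([0.671, -0.435, 0.001], 0.73), ([0.411, -0.463, -0.002], 0.6)]
top light_meter [([0.539, 0.439, 0.006], 0.56)]
top blower [([0.377, 0.433, 0.0], 0.71)]
top tape_roll [([0.541, -0.441, 0.0], 0.87), ([0.411, -0.462, -0.001], 0.66)]
top camera [([0.682, 0.409, -0.002], 0.69), ([0.555, 0.124, 0.002], 0.42)]
top screwdriver [([0.674, -0.431, 0.0], 0.67)]
1.6 [0.17696134 0.46760852 0.23130084] [ 1.79914865e-01  9.83682185e-01 -1.46095069e-05  3.41313960e-06] 0.08539888777772041 0.0187
```

View pics/top0.png

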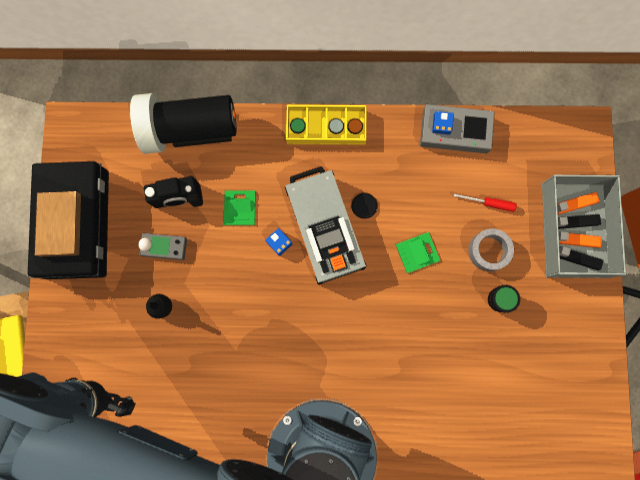

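View pics/scene0.png

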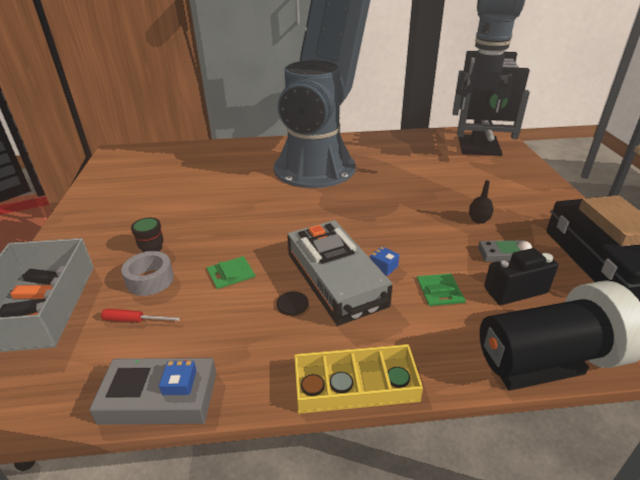

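```bash
cat > h.py <<'E'
from plant import env,kin,monitor,eyes,order
import cv2,numpy as np
def cloud(p):
    v,u=np.mgrid[0:480,0:640]; z=p["z_map"]
    c=np.stack([(u-p["cx"])/p["fx"]*z,(v-p["cy"])/p["fy"]*z,z],-1)
    X=(c-p["t"])@p["R"]; X[z==0]=np.nan; return X
E
python3 - <<'E'
from h import *
for n in ("top","scene"):
    p=eyes.capture(n); X=cloud(p)
    m=(X[...,2]>.066)&(X[...,2]<.1)&(abs(X[...,0]-.59)<.2)&(abs(X[...,1])<.15)
    k,l,st,c=cv2.connectedComponentsWithStats(m.astype(np.uint8)); i=1+np.argmax(st[1:,4])
    P=X[l==i]; r=cv2.minAreaRect(P[:,:2].astype(np.float32)); print(n,r,np.radians(r[2]))
    hs=np.histogram(P[:,2],bins=np.arange(.066,.1,.002)); print(hs[0])
    m=np.zeros((480,640),bool); hsv=cv2.cvtColor(p["img"],cv2.COLOR_BGR2HSV)
    o=(hsv[...,0]>5)&(hsv[...,0]<20)&(hsv[...,1]>150)&(hsv[...,2]>80)&(l==i)
    Q=X[o]; print("orange",o.sum(),np.nanmedian(Q,0),Q[:,:].min(0),Q.max(0))
E
```

```text
top ((0.5916807055473328, -0.0002080574631690979), (0.2732039988040924, 0.13340288400650024), 19.662321090698242) 0.34317224161700693
[ 66 217 492 755 814 767 518 358 349 284 202 122  75  39  17  12]
orange 215 [ 0.49757162 -0.03311676  0.08393404] [ 0.47396516 -0.10345928  0.0682806 ] [ 0.73955456 -0.01264245  0.09473067]
scene ((0.5934134721755981, -0.001880452036857605), (0.2780204117298126, 0.13371431827545166), 19.434873580932617) 0.3392025336961348
[  71  103  619 1651  597  146  354  265  275  210   59   56   48    3
    0    0]
orange 137 [ 0.50200689 -0.03807033  0.08303907] [ 0.46176588 -0.05567812  0.07105139] [ 0.52310487 -0.0194128   0.08757753]
```

Top view: the pack lies at about (325,225), with the orange tab near (337,258) at the robot-side end. The green look-alikes are at (240,208) and (418,253). In the scene view the tab is at (317,231), and the path above the pack is clear. Both cameras give the same pack pose: centre (0.592, -0.001), yaw 0.341.

```bash
cat >> h.py <<'E'
from scipy.spatial.transform import Rotation as Ro
C=np.array([.5922,-.0008]); A=.341
U=np.array([np.cos(A),np.sin(A)]); V=np.array([-U[1],U[0]])
def W(x,y,z): return np.r_[C+x*U+y*V,z]
def quat(sg=1):
    x=np.r_[sg*U,0]; z=np.array([0,0,-1.]); return Ro.from_matrix(np.c_[x,np.cross(z,x),z]).as_quat()
def local(p): d=np.asarray(p)[:2]-C; return np.round([d@U,d@V,p[2]],4)
E
python3 - <<'E'
from h import *
env.command_gripper(0.0,20)
for sg in (1,-1): print(sg,kin.ik(W(-.106,0,.16),quat(sg)))
best=min((q for q in (kin.ik(W(-.106,0,.16),quat(s)) for s in (1,-1)) if q is not None),key=lambda q:abs(q[5]))
env.move_joints(best)
s=monitor.state(); print(s["t"],local(s["tool_pos"]),s["tool_rot"],s["force"],s["opening"])
env.move_straight(W(-.106,0,.094),vel=.08)
s=monitor.state(); print(s["t"],local(s["tool_pos"]),s["force"])
for n in ("top","scene"):
    p=eyes.capture(n)
    if n=="scene": cv2.imwrite("pics/s1.png",cv2.resize(p["img"][190:330,250:430],None,fx=4,fy=4,interpolation=cv2.INTER_CUBIC))
    for q in ("cover","tab_pad"): print(n,q,[(local(r["location"]),round(r["score"],2)) for r in eyes.landmark_of(q,p)[:3]])
E
```

```text
1 [-0.07349989  0.22474035 -0.20111331  1.14494267  0.          2.72709276]
-1 [-0.07349989  0.22474035 -0.20111331  1.14494267  0.         -0.41449989]
4.6083 [-0.1057  0.0005  0.1601] [-1.69900251e-01  9.85461261e-01  4.77084470e-05  7.14105475e-05] [ 1.33408723 -0.05842155 -0.3313986 ] 0.00018503163366953465
5.5833 [-1.057e-01 -1.000e-04  9.440e-02] [ 0.14312878  0.21434312 -0.67265075]
top cover [(array([0.1316, 0.2057, 0.0003]), 0.81), (array([-0.1381, -0.214 , -0.0005]), 0.59)]
top tab_pad []
scene cover [(array([0.1354, 0.2019, 0.0043]), 0.92), (array([-0.0357,  0.0034,  0.0765]), 0.72), (array([-0.142 , -0.22  , -0.0032]), 0.61)]
scene tab_pad [(array([-0.1112, -0.0061,  0.0851]), 0.63)]
```

View pics/s1.png

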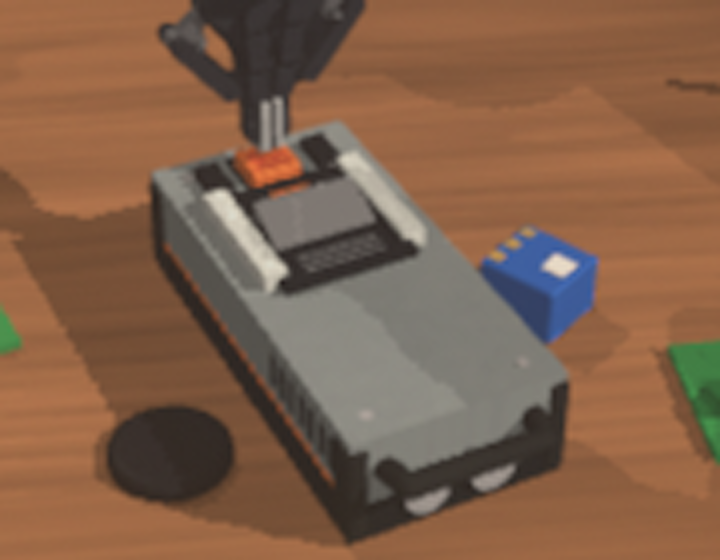

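The crop shows the closed fingertips at (272,135), just above the orange pad at (268,168), between the two ejector housings. Next I press it.

```bash
python3 - <<'E'
from h import *
for z in np.arange(.088,.0740,-.001):
    env.move_straight(W(-.106,0,z),vel=.02)
    s=monitor.state(); print(round(s["t"],2),local(s["tool_pos"]),np.round(s["force"],1))
    if s["force"][2]>14: break
env.sleep(.3)
p=eyes.capture("scene"); cv2.imwrite("pics/s2.png",cv2.resize(p["img"][190:330,250:430],None,fx=4,fy=4,interpolation=cv2.INTER_CUBIC))
for q in ("cover","ridge"): print(q,[(local(r["location"]),round(r["score"],2)) for r in eyes.landmark_of(q,p)[:3]])
E
```

```text
6.33 [-1.061e-01  1.000e-04  8.780e-02] [-0.   0.2  0.4]
6.58 [-0.106  0.     0.087] [-0.2  0.8 -0.2]
6.83 [-0.106  0.     0.086] [ 0.5 -0.3 -0.1]
7.08 [-0.106 -0.     0.085] [-0.2  0.1  1.9]
7.33 [-0.106 -0.     0.084] [-0.8 -0.   1.4]
7.58 [-0.106  -0.      0.0829] [0.5 0.7 1.5]
7.83 [-0.106   0.      0.0819] [ 0.5 -0.3  1.5]
8.08 [-0.106   0.      0.0809] [-0.7 -0.8  2.3]
8.33 [-0.1061  0.      0.0799] [-0.9 -0.7  3.3]
8.58 [-0.106   0.      0.0789] [-0.2  0.1  3.3]
8.83 [-0.106  0.     0.078] [-1.3 -0.2  4. ]
9.08 [-1.061e-01 -1.000e-04  7.760e-02] [-6.8 -0.4 18.5]
cover [(array([-0.0125, -0.0001,  0.0756]), 0.85), (array([-0.1389, -0.2163, -0.0028]), 0.72), (array([0.1354, 0.2025, 0.0029]), 0.57)]
ridge [(array([-0.0368, -0.0006,  0.0888]), 0.77), (array([0.152 , 0.1945, 0.0108]), 0.66), (array([-0.1413, -0.2343,  0.0119]), 0.56)]
```

View pics/s2.png

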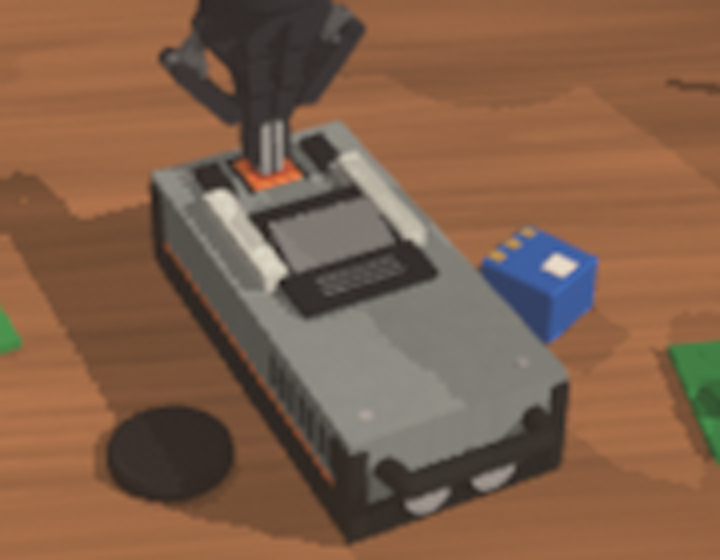

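The tab hit its stop at z 0.0776 and the cover sprang to pack x ≈ -0.0125. In the crop the gap behind the cover is visible at about (290,200). Next I lift, set the fingers down behind the ridge, and push.

```bash
python3 - <<'E'
from h import *
def rep():
    s=monitor.state(); print(round(s["t"],2),local(s["tool_pos"]),np.round(s["force"],1)); return s
env.move_straight(W(-.106,0,.115),vel=.08)
env.move_straight(W(-.051,0,.115),vel=.1)
env.move_straight(W(-.051,0,.0865),vel=.05); s=rep()
if s["force"][2]<3:
    for x in (-.044,-.035,-.02,-.005,.01):
        env.move_straight(W(x,0,.0855),vel=.04); s=rep()
        if np.linalg.norm(s["force"])>12: break
for n in("scene","top"):
    p=eyes.capture(n)
    if n=="scene": cv2.imwrite("pics/s3.png",cv2.resize(p["img"][190:330,250:430],None,fx=4,fy=4,interpolation=cv2.INTER_CUBIC))
    for q in ("cover","rear_left","rear_right"): print(n,q,[(local(r["location"]),round(r["score"],2)) for r in eyes.landmark_of(q,p)[:3]])
E
```

```text
11.57 [-0.051  -0.      0.0866] [-0.2 -0.1  0. ]
11.9 [-0.0436  0.      0.0855] [-0.8 -1.1 -0.2]
12.28 [-0.0347  0.      0.0854] [0.1 0.1 0.2]
12.8 [-0.0199  0.0001  0.0854] [0.5 0.4 0.5]
13.32 [-0.0049  0.      0.0854] [-0.7 -0.3 -0.4]
13.85 [0.0101 0.     0.0854] [ 0.7 -0.3 -0. ]
scene cover [(array([0.1362, 0.2016, 0.0014]), 0.7), (array([0.0402, 0.0029, 0.0763]), 0.6), (array([-0.1421, -0.2173,  0.0003]), 0.59)]
scene rear_left [(array([-0.0024,  0.0458,  0.0717]), 0.97), (array([-0.1785, -0.2647, -0.0008]), 0.93), (array([0.1678, 0.1477, 0.0019]), 0.73)]
scene rear_right [(array([-0.0059, -0.0416,  0.0754]), 0.78), (array([-0.096 , -0.2612, -0.0012]), 0.62)]
top cover [(array([ 0.1281,  0.2064, -0.0007]), 0.58)]
top rear_left [(array([-1.801e-01, -2.671e-01,  2.000e-04]), 0.81), (array([0.1687, 0.1478, 0.004 ]), 0.74)]
top rear_right [(array([ 0.1928,  0.2256, -0.0052]), 0.6), (array([-0.0989, -0.2595,  0.0016]), 0.56)]
```

View pics/s3.png

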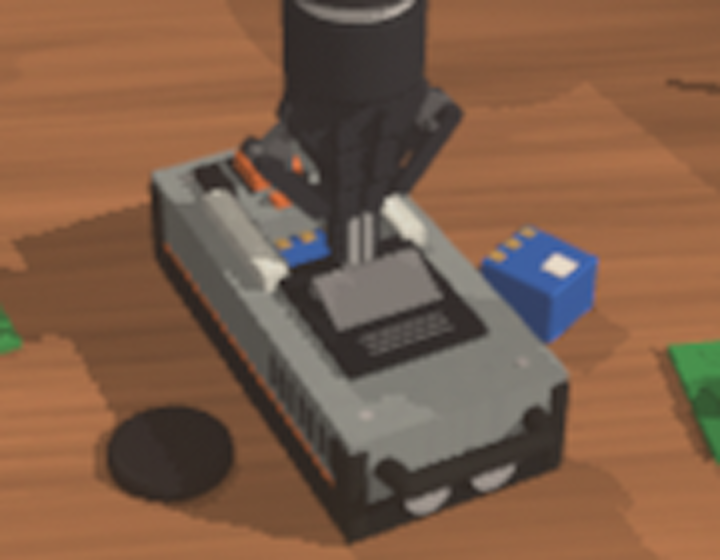

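In the crop the fingers bear on the ridge at (360,250). The cover is straight and flat, and the blue battery shows in the bay at (300,240). The cover origin reads ≈0.041, about as predicted, so I push 18 mm more and back off.

```bash
python3 - <<'E'
from h import *
env.move_straight(W(.029,0,.0854),vel=.03)
env.move_straight(W(.020,0,.0865),vel=.05)
env.move_straight(W(.020,0,.16),vel=.1)
env.move_straight(W(-.13,0,.20),vel=.15)
s=monitor.state(); print(s["t"],local(s["tool_pos"]),s["force"])
for n in("scene","top"):
    p=eyes.capture(n)
    if n=="scene": cv2.imwrite("pics/s4.png",cv2.resize(p["img"][190:330,250:430],None,fx=4,fy=4,interpolation=cv2.INTER_CUBIC))
    for q in ("cover","rear_left","rear_right","tab_pad","spare_battery","lens_cap"): print(n,q,[(local(r["location"]),round(r["score"],2)) for r in eyes.landmark_of(q,p)[:3]])
E
```

```text
17.4333 [-0.1295  0.      0.1997] [ 0.45607558  0.2517202  -0.80741737]
scene cover [(array([0.0602, 0.0005, 0.0743]), 0.91), (array([-0.1384, -0.2181, -0.0007]), 0.65), (array([ 0.1338,  0.2026, -0.0005]), 0.6)]
scene rear_left [(array([-0.1787, -0.2695, -0.0015]), 0.72)]
scene rear_right [(array([ 0.1928,  0.2282, -0.0052]), 0.98), (array([ 0.0132, -0.04  ,  0.076 ]), 0.72), (array([-0.1001, -0.2575, -0.0016]), 0.66)]
scene tab_pad [(array([-0.1069, -0.0045,  0.0844]), 0.72)]
scene spare_battery [(array([0.0058, 0.1267, 0.0008]), 0.88)]
scene lens_cap []
top cover [(array([ 0.1336,  0.2047, -0.0004]), 0.93), (array([-0.1356, -0.2162, -0.0014]), 0.82), (array([ 0.0572, -0.0012,  0.0724]), 0.74)]
top rear_left [(array([-0.1795, -0.2672,  0.0007]), 0.97), (array([0.0108, 0.0413, 0.0782]), 0.91), (array([ 0.2228,  0.3543, -0.0007]), 0.65)]
top rear_right [(array([-0.1023, -0.2599,  0.0021]), 0.91), (array([ 0.2224,  0.3544, -0.0036]), 0.7), (array([0.1934, 0.2278, 0.0007]), 0.61)]
top tab_pad []
top spare_battery [(array([0.0064, 0.1319, 0.0019]), 0.85)]
top lens_cap [(array([ 0.0299, -0.1216,  0.0027]), 0.55)]
```

View pics/s4.png

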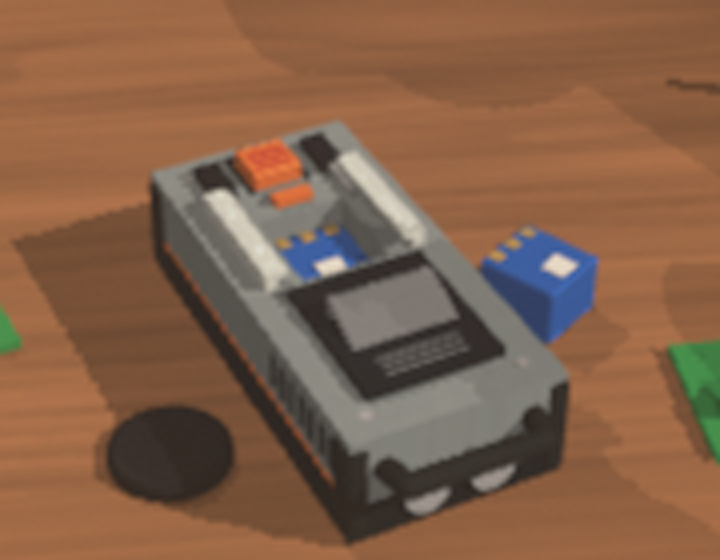

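The crop shows the bay open with the battery visible at (325,250), and the cover flat and straight beyond the rails at (395,320). The tab is back up at (268,165). The rear corners read 11–13 mm past x = 0, so I hand it in.

```bash
python3 -c "
from plant import order; print(order.close_job())"
```

```text
the job is handed in; nothing more can be done
None
```

The battery bay is uncovered, and the cover lies flat on the bare panel beyond it. I handed the job in about 17.4 s into the 38 s limit; no verdict is reported.

**What I did:** I pressed the snap tab with the closed fingertips until it hit its stop at z ≈ 0.078, with about 18 N at the stop. The cover sprang about 24 mm forward. I then pushed it along by the thumb ridge and moved the arm clear.

**Last checks:**
- **Cover:** its origin is at pack x ≈ 0.057–0.060, y ≈ 0 and z ≈ 0.072–0.074. It looks flat and straight in the picture.
- **Rear corners:** they read x ≈ 0.011 (left) and 0.013 (right), against the 0.001 needed. Each came from one camera only, because the other missed it.
- **Snap tab:** it is back up, with its pad at z ≈ 0.084. Only the scene camera found it.
- **Other things on the table:** the spare battery and lens cap look unmoved in the picture. One top-camera reading for the lens cap (pack x 0.030, y -0.122) matches its start. I did not re-measure the other bystanders, but the arm only passed above them at the start.

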